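# Close the pump cassettes through the splash hood's window

## Task

Both clamp levers on the pump head are standing up. Reach in through the open window in the roof of the clear splash hood and press each lever fully down with the fingertips, without touching the hood at all, then come back out. Only press: leave the tube rack, the foil-covered bottle and the spare cassette where they stand.

Things in the scene. Friction and masses are not known exactly. Their poses are not given: they have to be found in the camera images.
- pump: Two-channel peristaltic pump, fixed. Origin on the bench under the middle of its roller head; x away from the robot, y left along the rollers, z up. Head 104 (x) by 118 mm (y); on it two white tube cassettes side by side, flat tops 108 mm up, each with a black clamp lever. White drive housing to the left (y 110 to 270 mm), 170 mm long in x, 132 mm high.
- hood: Fixed splash hood over the roller head: clear panes in a stainless frame. Origin on the bench under the window centre; axes like the pump's, up to 0.04 rad turned. Roof 196 (x) by 160 mm (y), sloping up 10 degrees towards +x: top face 170 mm up at the window centre, 154 mm at the front edge, 187 mm at the rear. It lies 16 to 32 mm to -x of the pump's origin, within 8 mm in y.
- window (a point): Centre of the hood's rectangular roof window, at the top of its frame (170 mm above the bench). Clear opening 91 mm along the hood's x (seen from above) by 140 mm along its y; surrounded by a stainless bar 10 mm wide and 8 mm thick. Axes as the hood's.
- lever_left_pad (a point): Middle of the top face of the thumb pad at the free end of the left (+y) lever; black, 24 mm long by 26 mm wide, 6 mm thick. It moves with the lever: 152 mm above the bench with the lever right up, 124 mm when fully down. From up to down it travels 11 mm towards the pump's -x.
- lever_right_pad (a point): The same point on the right (-y) lever, 50 mm from the left one along the pump's y.
- lever_left_pivot (a point): Pivot of the left lever, 118 mm above the bench, 55 mm from the pad centre and on the pump's +x side of it; axis along the pump's y. Fixed.
- lever_right_pivot (a point): Pivot of the right lever, likewise.
- lever_left (a joint): Left lever: 0 rad = right up (sloping up 0.55 rad from the pivot towards the robot), 0.55 rad = fully down, level, against its stop. Starts between 0 and 0.15. It is stiff (about 3 N at the pad) and stays wherever it is left.
- lever_right (a joint): Right lever, the same.
- tube_rack: Loose blue tube rack, 78 by 150 mm, 45 mm high (tube caps to 54 mm), on the bench on the right of the hood. Origin at its underside. To be left alone.
- bottle: Loose foil-covered bottle with blue cap, 56 mm across, 105 mm high, on the bench in front of the drive housing. Origin at its underside. To be left alone.
- spare_cassette: Loose spare white cassette, 100 by 42 mm, 82 mm high, on the bench in front of the hood. Origin at its underside. To be left alone.

How it is judged:
At the end, for the whole second after the job is handed in: Both levers are down to within 0.06 rad of their stops (about 3 mm at the pad), and the rack, bottle and spare cassette are within 10 mm of where they stood (value of joint each of lever_left, lever_right above 0.49 rad and distance of each of tube_rack, bottle, spare_cassette from where it was at the start of the episode below 0.01 m); the robot touches nothing.
It fails at once if the hood was touched (contact force between hood and anything else above 0.3 N).
It fails at once if the tube rack was shifted or lifted (distance of tube_rack from where it was at the start of the episode above 0.01 m).
It fails at once if the bottle was shifted or lifted (distance of bottle from where it was at the start of the episode above 0.01 m).
It fails at once if the spare cassette was shifted or lifted (distance of spare_cassette from where it was at the start of the episode above 0.01 m).
It also fails if it takes over 48 s, if anything falls off the work surface, if the arm or the gripper's body presses on something with over 40 N, if the wrist force passes 120 N, or if a joint passes its speed limit or range.

## Robot

A 6-joint arm with a two-finger parallel gripper is mounted at the origin on the work surface. World frame = base frame: x ahead of the robot, y to its left, z up, the work surface at z = 0. Lengths are in m, angles in rad, forces in N, time in s.
With the tool pointing down it reaches from about 0.3 to 0.775 m from the base axis. Payload 14.6 kg.
Tool frame: the origin (TCP) lies at the very end of the fingers, on their centre line; the grasp point (between the pads) lies 19 mm behind it; z points along the fingers, x is the direction in which the jaws open and shut, and the axes are right-handed (so a half turn about z gives the same grasp; the last joint's range is limited). The gripper opens to 94 mm and grips with 3 to 60 N. Pads are 16 mm wide; open, the fingers measure 119 mm over their backs; the gripper's body (75 mm by 177 mm) begins 78 mm behind the grasp point.
Start: joints at [-1.186, 0.3, 1.521, -0, 1.321, -0.067], TCP at [0.24, -0.495, 0.205] pointing down, gripper open.
Joint ranges: [-3.03, 3.03], [-0.79, 2.21], [0.23, 2.52], [-1.04, 4.18], [0, 3.07], [-2.55, 2.55]. Speed limits (rad/s): [2.22, 2.22, 2.57, 3.14, 3.14, 3.14].

## Interface

Orientations are given as a 3x3 rotation matrix whose columns are the frame's x, y, z axes.
In Python, from plant import env gives the robot as it stands. The module is installed in compiled form; this text tells all that it offers.
- The arm moves only by the shell command python3 -m inch 'ROWS' [FORCE]. ROWS is a JSON object of lists of equal length, an entry for each row: "claw": the closure, from 0 (fully open) to 1 (shut); "dp": the shift along the tool's x, y, z in units of 0.8 m (1.0 is 0.8 m), a list of three; "rotation": the turn, a rotation vector about the tool's x, y, z in units of 360 degrees (1.0 is 360 degrees), a list of three. A call has 1 to 12 rows; each row is the pose to reach, as a shift and turn from the pose commanded when the call began, along the tool's axes at that moment, turning the shorter way round; what a row does not reach only later rows make up. A row lasts 1/10 s, in which the tool goes at most 50 mm and 8.59 degrees, less where a joint would pass 70% of its speed; a pose out of reach is approached as far as the arm can. A call with a number of a shift or a turn outside -1 to 1 is refused whole. A call with a gripper value outside its range is refused whole. The fingers move at their own pace and stop on an object; FORCE is the grip in N (left out, the last holds). Time passes only in rows, so rows that repeat a pose let the fingers close. It gives the time, the measured TCP pose, the force and the opening at its end, in the units of the state.
- env.read_state(): the state, without advancing time (a new reading comes with each control period).
- env.capture(name): name is "scene" or "top"; returns the picture (384x512x3 uint8, blue, green, red); there is no depth.
- env.calibration(name): a dict with "fx", "fy", "cx", "cy" (pixels), "distortion" ([k1, k2, p1, p2, k3] as OpenCV has them; the pictures are not rectified), "R" (3x3) and "t" (3): a world point X has camera coordinates R X + t. Camera axes: x right, y down, z forward; pixel columns grow to the right and rows downward; lengths in m; the calibration is good to about 2 mm. A picture is of the moment at which its call begins. calibration takes no time and is no camera call.
- env.sign_off(): hands the job in, once; it reports no verdict.
The state is a dict: "t": time; "q": joint angles; "qvel": joint speeds; "tau": joint torques, N m; "eef_pos": TCP position; "ee_rot": TCP orientation; "wrist_force": force on the tool from outside, world axes, zero at the start; "torque": the same for the moment, N m; "opening": finger opening in m.
Only numpy, scipy, OpenCV 4.12 (cv2) and the standard library are available. Lean on these libraries where they do the work, as an engineer would, in place of code of your own. Each camera call takes 0.05 s, during which the arm holds its last target.

## Working session

There is one attempt and no reset: what is moved stays moved. The work goes in short steps, Python scripts to look and compute and a shell command to move; the robot and the scene stay as the last step left them, time stands still between calls to the robot, and variables do not carry over. Pictures are saved under pics/ and viewed, and the job is handed in when it is done.

```bash
mkdir -p pics
python3 - <<'E'
from plant import env
import cv2,numpy as np
for n in("scene","top"):
    im=env.capture(n); cv2.imwrite(f"pics/{n}0.png",im); c=env.calibration(n)
    np.savez(f"cal_{n}.npz",**{k:np.array(v) for k,v in c.items()})
    print(n,{k:np.round(v,4).tolist() for k,v in c.items()})
s=env.read_state();print({k:np.round(v,4).tolist() for k,v in s.items()})
E
```

```text
scene {'fx': 382.3921, 'fy': 382.3921, 'cx': 253.4219, 'cy': 187.2983, 'distortion': [-0.0109, 0.0, 0.0, 0.0, 0.0], 'R': [[0.7757, 0.6309, -0.0137], [0.3737, -0.4768, -0.7956], [-0.5085, 0.6121, -0.6056]], 't': [-0.4153, -0.0733, 1.2109]}
top {'fx': 350.343, 'fy': 350.343, 'cx': 253.6099, 'cy': 193.1189, 'distortion': [0.0176, 0.0, 0.0, 0.0, 0.0], 'R': [[0.024, -0.9997, 0.0027], [-0.989, -0.0241, -0.1457], [0.1457, 0.0009, -0.9893]], 't': [0.0056, 0.5178, 0.9433]}
{'t': 0.1, 'q': [-1.1856, 0.3004, 1.5216, 0.0, 1.3207, -0.0666], 'qvel': [-0.0009, -0.0012, -0.0019, -0.0011, -0.0006, -0.0004], 'tau': [0.0012, -53.2644, -35.3282, 0.071, 0.0235, -0.0001], 'eef_pos': [0.24, -0.4946, 0.2049], 'ee_rot': [[0.4366, -0.8996, -0.0004], [-0.8996, -0.4366, 0.001], [-0.0011, -0.0001, -1.0]], 'wrist_force': [-0.1163, -0.7295, -0.1866], 'torque': [0.0542, 0.023, -0.0299], 'opening': 0.094}
```

View pics/scene0.png

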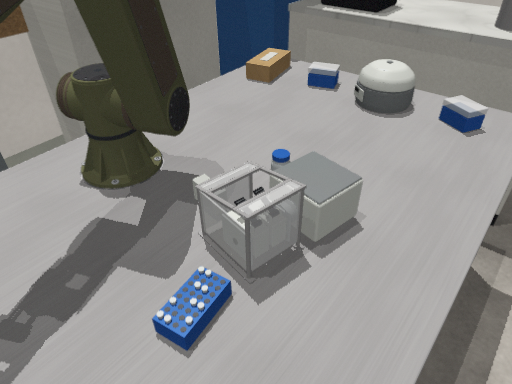

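View pics/top0.png

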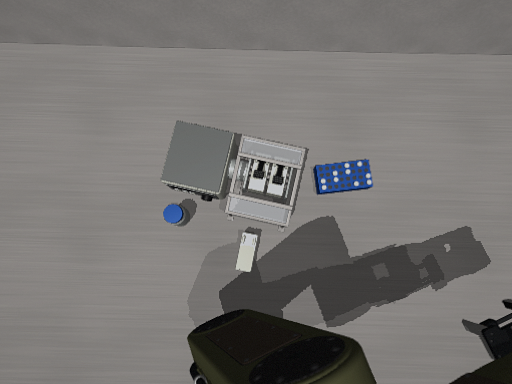

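Run:
```python
import cv2
t=cv2.imread("pics/top0.png")[120:240,220:320]; cv2.imwrite("pics/t0z.png",cv2.resize(t,None,fx=5,fy=5,interpolation=cv2.INTER_CUBIC)[:600])
s=cv2.imread("pics/scene0.png")[150:270,185:315]; cv2.imwrite("pics/s0z.png",cv2.resize(s,None,fx=5,fy=5,interpolation=cv2.INTER_CUBIC))
```

```text
(no output)
```

View pics/t0z.png

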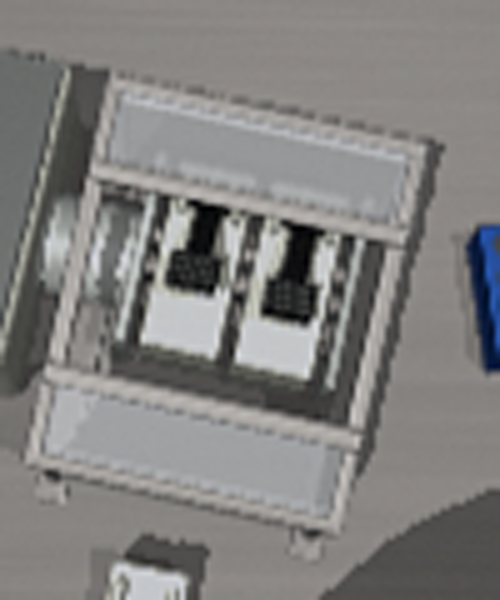

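View pics/s0z.png

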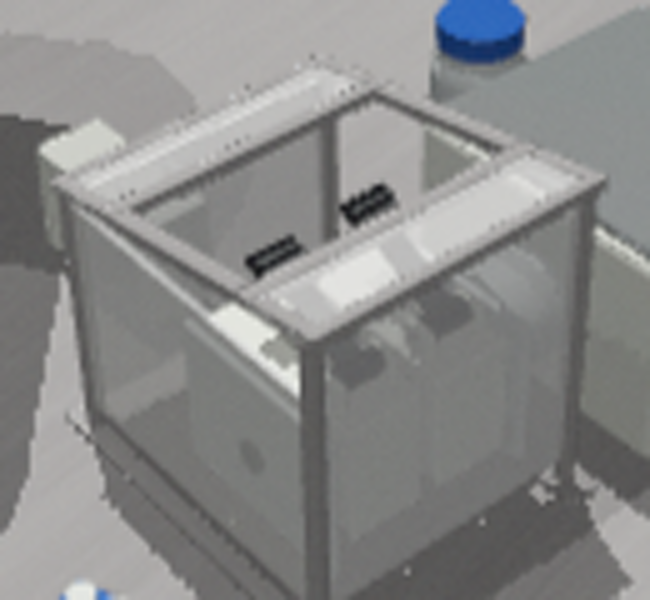

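```bash
cat > h.py <<'E'
import numpy as np,cv2
C={n:dict(np.load(f"cal_{n}.npz")) for n in("scene","top")}
def ray(n,p):
    c=C[n];K=np.array([[c['fx'],0,c['cx']],[0,c['fy'],c['cy']],[0,0,1.]],float)
    u=cv2.undistortPoints(np.array([[p]],float),K,c['distortion'].astype(float))[0,0]
    return -c['R'].T@c['t'], c['R'].T@np.r_[u,1]
def plane(n,p,z):
    o,d=ray(n,p);return o+d*(z-o[2])/d[2]
def tri(a,b):
    o1,d1=ray("top",a);o2,d2=ray("scene",b)
    s=np.linalg.lstsq(np.c_[d1,-d2],o2-o1,rcond=None)[0]
    p,q=o1+d1*s[0],o2+d2*s[1];return (p+q)/2,np.linalg.norm(p-q)
def proj(n,X):
    c=C[n];K=np.array([[c['fx'],0,c['cx']],[0,c['fy'],c['cy']],[0,0,1.]],float)
    return cv2.projectPoints(np.array([X],float),cv2.Rodrigues(c['R'])[0],c['t'].astype(float),K,c['distortion'].astype(float))[0][0,0]
tz=lambda X,Y:((X+.5)/5-.5+220,(Y+.5)/5-.5+120)
sz=lambda X,Y:((X+.5)/5-.5+185,(Y+.5)/5-.5+150)
E
python3 - <<'E'
from h import *
np.set_printoptions(precision=4,suppress=True)
o=[plane("top",tz(*p),z) for p,z in(((113,75),.187),((438,145),.187),((335,530),.154),((30,460),.154))]
for n,p in zip(("RL","RR","FR","FL"),o):print(n,p)
c=sum(o)/4;print("centre",c, "lenx",np.linalg.norm(((o[0]+o[1]-o[2]-o[3])/2)[:2]),"leny",np.linalg.norm(((o[0]+o[3]-o[2]-o[1])/2)[:2]))
v=(o[0]+o[1]-o[2]-o[3])[:2];w=(o[0]+o[3]-o[1]-o[2])[:2]
print("yaw",np.arctan2(v[1],v[0]),np.arctan2(-w[0],w[1]))
# scene corners
for n,a,b in (("RL",(113,75),(605,182)),("RR",(438,145),(312,345)),("FR",(335,530),(58,184)),("FL",(30,460),(318,65))): print(n,tri(tz(*a),sz(*b)))
for n,a,b in (("L",(194,270),(368,203)),("R",(290,304),(275,255))):
    print(n,tri(tz(*a),sz(*b)),plane("top",tz(*a),.150))
# window inner corners by top
for n,p,z in(("RL",(97,183),.178),("RR",(388,243),.178),("FR",(352,432),.162),("FL",(58,370),.162)):print(n,plane("top",tz(*p),z))
E
```

```text
RL [0.6385 0.0491 0.187 ]
RR [ 0.6074 -0.1088  0.187 ]
FR [ 0.4226 -0.0641  0.154 ]
FL [0.4531 0.0854 0.154 ]
centre [ 0.5304 -0.0096  0.1705] lenx 0.18950204560914108 leny 0.1567950933970181
yaw -0.21524177466203415 -0.19802154198982028
RL (array([0.6401, 0.0494, 0.1823]), np.float64(0.00013561316020169135))
RR (array([ 0.6092, -0.1082,  0.1841]), np.float64(0.0028746512582476756))
FR (array([ 0.423 , -0.0646,  0.1477]), np.float64(0.0004063219325713159))
FL (array([0.4531, 0.0854, 0.1464]), np.float64(0.001843898914061672))
L (array([0.5486, 0.0062, 0.1541]), np.float64(0.0030756883475444845)) [0.5506 0.0072 0.15  ]
R (array([ 0.5344, -0.0416,  0.1479]), np.float64(0.00142656716984299)) [ 0.5345 -0.0409  0.15  ]
RL [0.5868 0.0557 0.178 ]
RR [ 0.5605 -0.0861  0.178 ]
FR [ 0.4698 -0.0711  0.162 ]
FL [0.4967 0.0727 0.162 ]
```

Run:
```python
from h import *
np.set_printoptions(precision=4,suppress=True)
q=[plane("top",tz(*p),.108) for p in((140,343),(220,360),(233,367),(312,383))]
print(q); d=(q[3]-q[0]);print("cass yaw",np.arctan2(d[0],-d[1]), np.linalg.norm(d))
im=cv2.imread("pics/top0.png")
cv2.imwrite("pics/house.png",cv2.resize(im[115:205,155:245],None,fx=6,fy=6,interpolation=cv2.INTER_CUBIC))
```

```text
[array([0.5198, 0.034 , 0.108 ]), array([ 0.5118, -0.0078,  0.108 ]), array([ 0.5083, -0.0146,  0.108 ]), array([ 0.5009, -0.0558,  0.108 ])]
cass yaw -0.20685214692573528 0.09176629813387643
```

View pics/house.png

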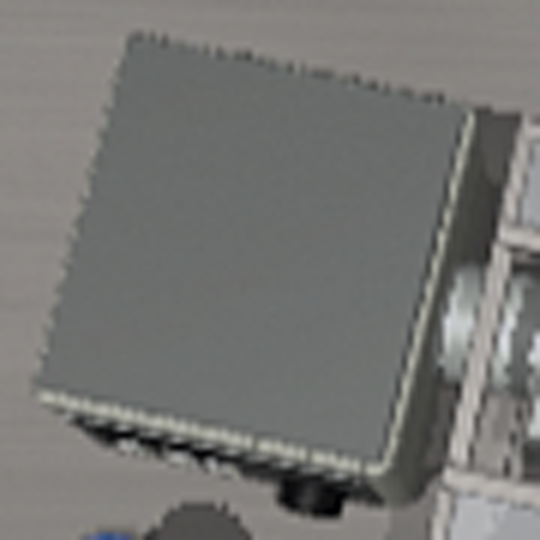

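```bash
cat >> h.py <<'E'
def togo(s,p,R):
    from scipy.spatial.transform import Rotation as T
    A=np.array(s['ee_rot']);return (A.T@(np.array(p)-s['eef_pos'])/.8).round(4), (T.from_matrix(A.T@R).as_rotvec()/(2*np.pi)).round(4)
def Rt(y):
    x=np.array([np.sin(y),-np.cos(y),0]);z=np.array([0,0,-1.]);return np.c_[x,np.cross(z,x),z]
E
python3 - <<'E'
from plant import env
from h import *
s=env.read_state();print(Rt(-.215));print(togo(s,[.5402,-.0169,.30],Rt(-.215)))
E
```

```text
[[-0.21334743 -0.97697639  0.        ]
 [-0.97697639  0.21334743  0.        ]
 [ 0.          0.         -1.        ]]
(array([-0.3735, -0.5983, -0.1184]), array([0.    , 0.0002, 0.1061]))
```

```bash
python3 -m inch '{"claw":[0.6,0.6,0.6,0.6,0.6,0.6,0.6,0.6,0.6,0.6,0.6,0.6],"dp":[[0,0,-0.06],[0,0,-0.118],[-0.03,-0.05,-0.118],[-0.07,-0.11,-0.118],[-0.1,-0.16,-0.118],[-0.13,-0.21,-0.118],[-0.16,-0.26,-0.118],[-0.19,-0.31,-0.118],[-0.22,-0.36,-0.118],[-0.25,-0.41,-0.118],[-0.28,-0.45,-0.118],[-0.3,-0.48,-0.118]],"rotation":[[0,0,0],[0,0,0],[0,0,0.02],[0,0,0.04],[0,0,0.06],[0,0,0.08],[0,0,0.1],[0,0,0.106],[0,0,0.106],[0,0,0.106],[0,0,0.106],[0,0,0.106]]}'
python3 - <<'E'
from plant import env
from h import *
s=env.read_state();print(togo(s,[.5402,-.0169,.26],Rt(-.215)))
E
```

```text
t: 1.3
eef_pos: [0.4815, -0.1089, 0.2996]
ee_rot: [[-0.211, -0.977, -0.0], [-0.977, 0.211, 0.0], [-0.0, 0.0, -1.0]]
wrist_force: [-0.3, -0.7, 0.1]
opening: 0.0378
(array([-0.1279, -0.0475,  0.0495]), array([0.0001, 0.    , 0.0004]))
```

```bash
python3 -m inch '{"claw":[0.6,0.6,0.6,0.6,0.6,0.6,0.6],"dp":[[-0.05,-0.02,0],[-0.1,-0.04,0],[-0.128,-0.0475,0],[-0.128,-0.0475,0.025],[-0.128,-0.0475,0.05],[-0.128,-0.0475,0.05],[-0.128,-0.0475,0.05]],"rotation":[[0,0,0],[0,0,0],[0,0,0],[0,0,0],[0,0,0],[0,0,0],[0,0,0]]}'
python3 - <<'E'
from plant import env
from h import *
s=env.read_state();print(s['eef_pos'],togo(s,[.5402,-.0169,.16],Rt(-.215)))
for n in("top","scene"):
    im=env.capture(n);cv2.imwrite(f"pics/{n}1.png",im)
t=cv2.imread("pics/top1.png")[120:240,220:320]; s=cv2.imread("pics/scene1.png")[120:240,185:315]
cv2.imwrite("pics/s1z.png",cv2.resize(s,None,fx=5,fy=5,interpolation=cv2.INTER_CUBIC))
E
```

```text
t: 2.0
eef_pos: [0.5397, -0.0193, 0.2603]
ee_rot: [[-0.213, -0.977, -0.0], [-0.977, 0.213, 0.0], [0.0, 0.0, -1.0]]
wrist_force: [1.1, 0.5, -0.1]
opening: 0.0378
[ 0.53970997 -0.01934611  0.26026511] (array([-0.0031,  0.    ,  0.1253]), array([ 0.    , -0.    ,  0.0001]))
```

View pics/s1z.png

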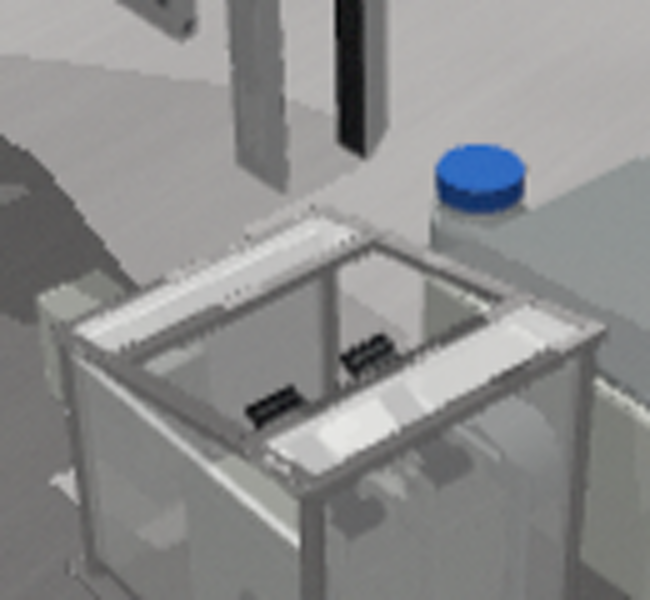

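View pics/top1.png

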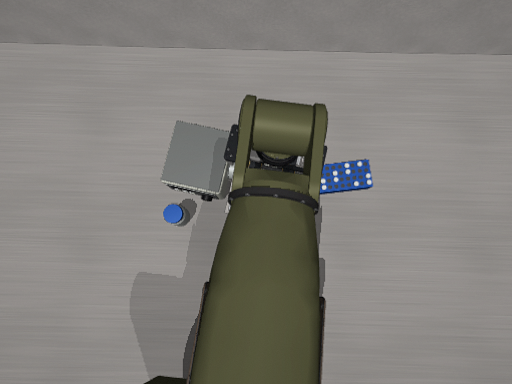

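Run:
```python
from h import *
R=Rt(-.215);p=np.array([.5397,-.0193,.2603])
for x in(.0315,.019,-.019,-.0315):
  for y in(-.008,.008):
    q=proj("scene",p+R@[x,y,0]);print(x,y,((q-[185,120])*5+2).round())
```

```text
0.0315 -0.008 [262. 201.]
0.0315 0.008 [238. 184.]
0.019 -0.008 [287. 190.]
0.019 0.008 [263. 173.]
-0.019 -0.008 [362. 157.]
-0.019 0.008 [338. 141.]
-0.0315 -0.008 [386. 147.]
-0.0315 0.008 [362. 131.]
```

```bash
python3 -m inch '{"claw":[0.52,0.52,0.52,0.52,0.52,0.52,0.52],"dp":[[-0.003,0,0],[-0.003,0,0.03],[-0.003,0,0.06],[-0.003,0,0.09],[-0.003,0,0.12],[-0.003,0,0.12],[-0.003,0,0.12]],"rotation":[[0,0,0],[0,0,0],[0,0,0],[0,0,0],[0,0,0],[0,0,0],[0,0,0]]}'
python3 - <<'E'
from plant import env
from h import *
s=env.read_state();print(s['eef_pos'],togo(s,[.5353,-.0159,.124],Rt(-.215)))
im=env.capture("scene");cv2.imwrite("pics/scene2.png",im)
cv2.imwrite("pics/s2z.png",cv2.resize(im[150:250,185:315],None,fx=6,fy=6,interpolation=cv2.INTER_CUBIC))
E
```

```text
t: 2.8
eef_pos: [0.5406, -0.0169, 0.1649]
ee_rot: [[-0.213, -0.977, 0.001], [-0.977, 0.213, -0.0], [-0.0, -0.001, -1.0]]
wrist_force: [0.4, 0.6, 0.4]
opening: 0.0453
[ 0.54057334 -0.01690511  0.16492465] (array([0.0002, 0.0067, 0.0512]), array([-0.0001,  0.    ,  0.0001]))
```

View pics/s2z.png

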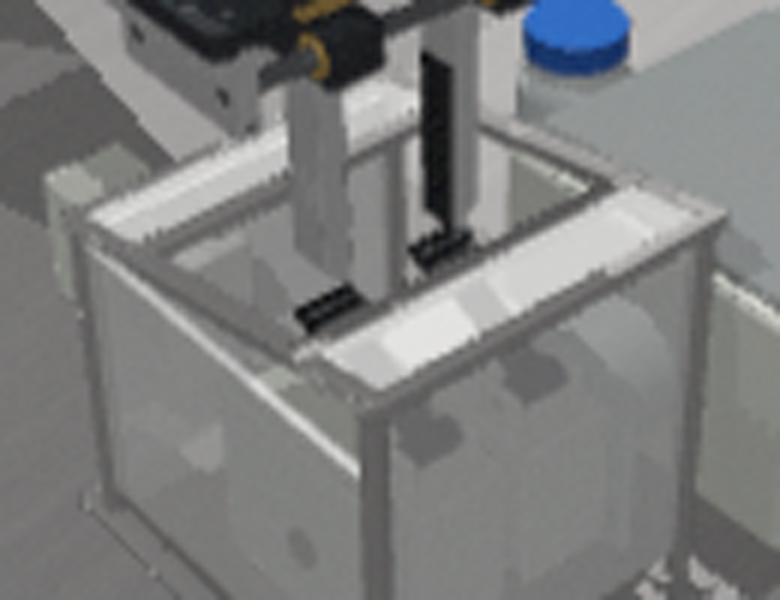

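Run:
```python
from h import *
R=Rt(-.215);p=np.array([.5406,-.0169,.1649])
for x,y in((.029,-.008),(.029,.008),(.06,-.008),(.0885,-.0375),(.0885,.0375)):
  for h in(0,.06,.07,.08,.097):
    q=proj("scene",p+R@[x,y,-h]);print(x,y,h,((q-[185,150])*6+2.5).round())
```

```text
0.029 -0.008 0 [337. 285.]
0.029 -0.008 0.06 [331. 145.]
0.029 -0.008 0.07 [330. 121.]
0.029 -0.008 0.08 [329.  96.]
0.029 -0.008 0.097 [327.  52.]
0.029 0.008 0 [310. 263.]
0.029 0.008 0.06 [303. 124.]
0.029 0.008 0.07 [302. 100.]
0.029 0.008 0.08 [300.  75.]
0.029 0.008 0.097 [298.  32.]
0.06 -0.008 0 [266. 320.]
0.06 -0.008 0.06 [256. 180.]
0.06 -0.008 0.07 [254. 155.]
0.06 -0.008 0.08 [253. 130.]
0.06 -0.008 0.097 [250.  86.]
0.0885 -0.0375 0 [248. 399.]
0.0885 -0.0375 0.06 [237. 256.]
0.0885 -0.0375 0.07 [235. 231.]
0.0885 -0.0375 0.08 [233. 206.]
0.0885 -0.0375 0.097 [229. 161.]
0.0885 0.0375 0 [124. 289.]
0.0885 0.0375 0.06 [108. 150.]
0.0885 0.0375 0.07 [105. 126.]
0.0885 0.0375 0.08 [102. 101.]
0.0885 0.0375 0.097 [97. 58.]
```

```bash
python3 -m inch '{"claw":[0.52,0.52,0.52,0.52,0.52,0.52,0.52,0.52],"dp":[[0,0,0.01],[0,0.0005,0.016],[0,0.001,0.022],[0,0.002,0.028],[0,0.003,0.034],[0,0.004,0.039],[0,0.005,0.044],[0,0.005,0.044]],"rotation":[[0,0,0],[0,0,0],[0,0,0],[0,0,0],[0,0,0],[0,0,0],[0,0,0],[0,0,0]]}'
python3 - <<'E'
from plant import env
from h import *
s=env.read_state();print(s['eef_pos'],s['wrist_force'],togo(s,[.5353,-.0159,.1235],Rt(-.215)))
im=env.capture("scene");cv2.imwrite("pics/scene3.png",im)
cv2.imwrite("pics/s3z.png",cv2.resize(im[150:250,185:315],None,fx=6,fy=6,interpolation=cv2.INTER_CUBIC))
E
```

```text
t: 3.65
eef_pos: [0.5362, -0.016, 0.1284]
ee_rot: [[-0.213, -0.977, -0.0], [-0.977, 0.213, 0.0], [0.0, 0.0, -1.0]]
wrist_force: [-0.2, -0.3, -0.2]
opening: 0.0452
[ 0.5361531  -0.01603337  0.12844125] [-0.17932687 -0.25230194 -0.22252846] (array([0.0001, 0.0011, 0.0062]), array([ 0.    , -0.    ,  0.0001]))
```

View pics/s3z.png

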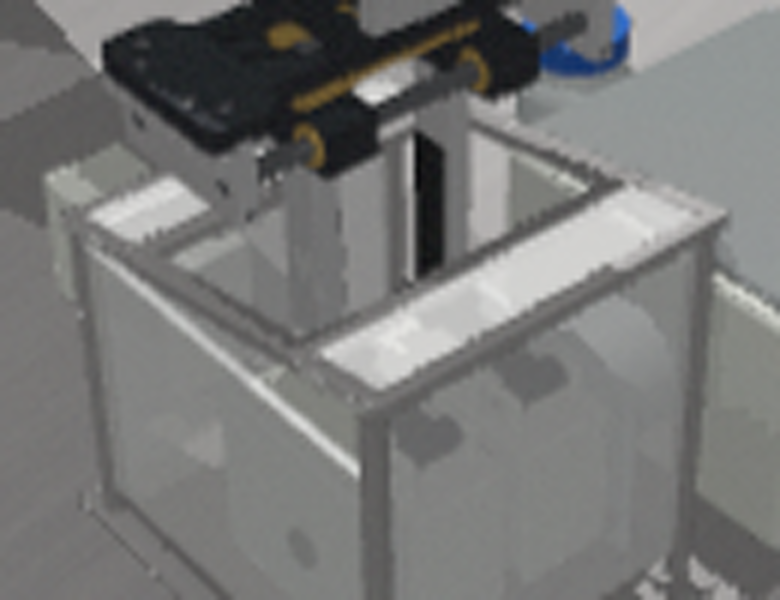

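```bash
python3 -m inch '{"claw":[0.52,0.52,0.52,0.52,0.52],"dp":[[0,0.0005,0.002],[0,0.001,0.004],[0,0.001,0.006],[0,0.001,0.007],[0,0.001,0.007]],"rotation":[[0,0,0],[0,0,0],[0,0,0],[0,0,0],[0,0,0]]}'
```

```text
t: 4.2
eef_pos: [0.5358, -0.016, 0.1239]
ee_rot: [[-0.213, -0.977, 0.001], [-0.977, 0.213, -0.0], [-0.0, -0.001, -1.0]]
wrist_force: [-2.1, -0.8, 11.8]
opening: 0.0451
```

```bash
python3 -m inch '{"claw":[0.52,0.52,0.52],"dp":[[0,0,0.001],[0,0,0.002],[0,0,0.002]],"rotation":[[0,0,0],[0,0,0],[0,0,0]]}'
```

```text
t: 4.5
eef_pos: [0.5359, -0.016, 0.1235]
ee_rot: [[-0.213, -0.977, 0.002], [-0.977, 0.213, -0.0], [-0.0, -0.002, -1.0]]
wrist_force: [-9.0, 0.4, 24.2]
opening: 0.0443
```

```bash
python3 -m inch '{"claw":[0.52,0.52,0.52,0.52,0.52,0.52,0.52,0.52],"dp":[[0,0,-0.005],[0,0,-0.02],[0,0,-0.05],[0,0,-0.09],[0,0,-0.14],[0,0,-0.19],[0,0,-0.22],[0,0,-0.22]],"rotation":[[0,0,0],[0,0,0],[0,0,0],[0,0,0],[0,0,0],[0,0,0],[0,0,0],[0,0,0]]}'
python3 - <<'E'
from plant import env
from h import *
im=env.capture("scene");cv2.imwrite("pics/scene4.png",im)
cv2.imwrite("pics/s4z.png",cv2.resize(im[150:250,185:315],None,fx=6,fy=6,interpolation=cv2.INTER_CUBIC))
E
```

```text
t: 5.3
eef_pos: [0.5362, -0.0159, 0.3012]
ee_rot: [[-0.213, -0.977, 0.006], [-0.977, 0.213, -0.001], [-0.001, -0.006, -1.0]]
wrist_force: [0.1, 0.6, 0.9]
opening: 0.0449
```

View pics/s4z.png

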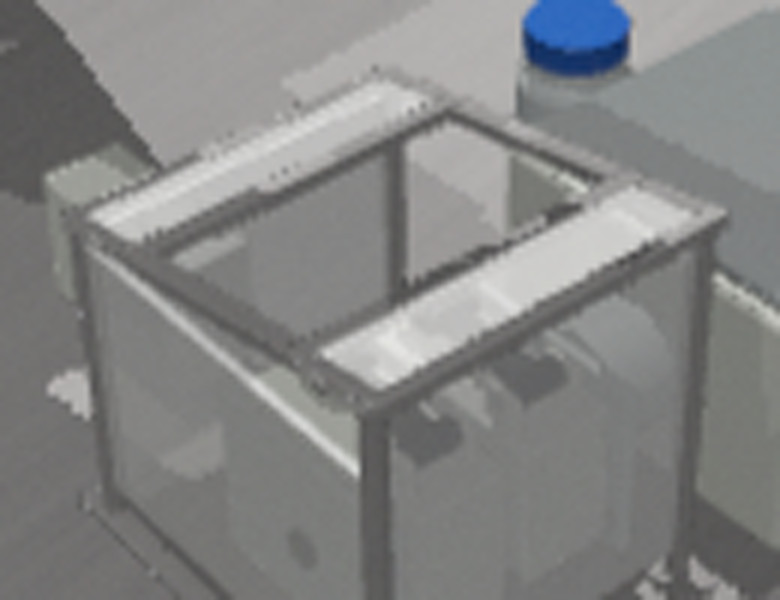

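```bash
python3 -m inch '{"claw":[0.52,0.52,0.52,0.52,0.52,0.52,0.52,0.52,0.52,0.52],"dp":[[0.05,0,0],[0.1,0.01,0],[0.15,0.01,0],[0.2,0.01,0],[0.25,0.02,0],[0.3,0.02,0],[0.35,0.03,0],[0.4,0.03,0],[0.45,0.03,0],[0.45,0.03,0]],"rotation":[[0,0,0],[0,0,0],[0,0,0],[0,0,0],[0,0,0],[0,0,0],[0,0,0],[0,0,0],[0,0,0],[0,0,0]]}'
python3 - <<'E'
from plant import env
from h import *
im=env.capture("top");cv2.imwrite("pics/top5.png",im)
a=cv2.imread("pics/top0.png")
z=lambda i:cv2.resize(i[140:240,225:305],None,fx=5,fy=5,interpolation=cv2.INTER_CUBIC)
cv2.imwrite("pics/t5z.png",np.hstack([z(a),z(im)]))
E
```

```text
t: 6.35
eef_pos: [0.4337, -0.3657, 0.295]
ee_rot: [[-0.216, -0.976, -0.003], [-0.976, 0.216, 0.002], [-0.001, 0.003, -1.0]]
wrist_force: [0.9, -0.2, 0.3]
opening: 0.0454
```

View pics/t5z.png

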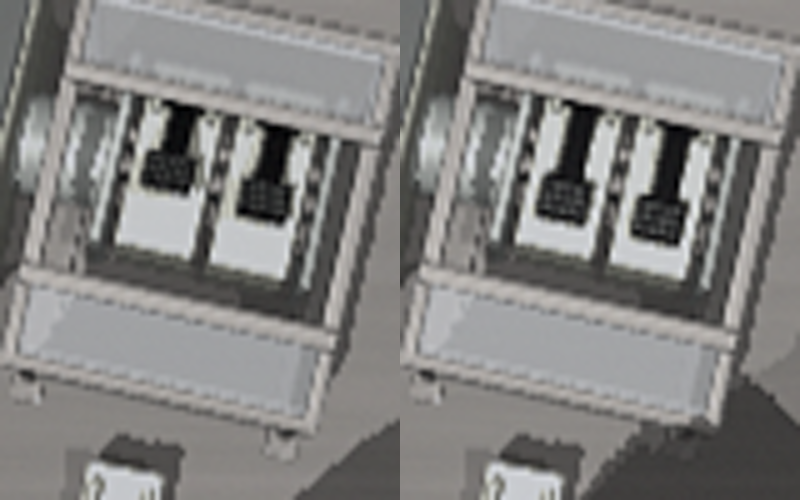

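View pics/top5.png

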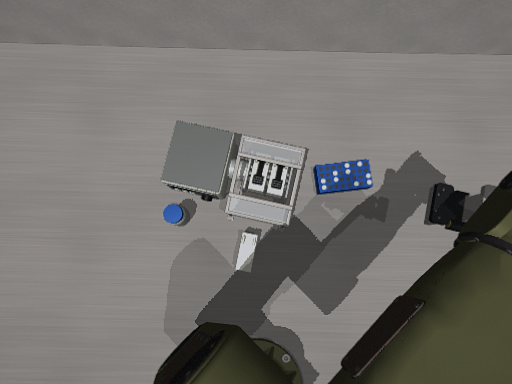

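Run:
```python
from h import *
f=lambda X,Y:((X+.5)/5-.5+225,(Y+.5)/5-.5+140)
u=np.array([np.cos(-.207),np.sin(-.207),0])
L0,R0=plane("top",f(170,170),.152),plane("top",f(264,201),.146)
L1,R1=plane("top",f(165,200),.124),plane("top",f(258,220),.124)
print(L1,R1,(L1-L0)@u,(R1-R0)@u,(L1-R1)@u)
for n in("top0","top5"):
    im=cv2.imread(f"pics/{n}.png");h=cv2.cvtColor(im,cv2.COLOR_BGR2HSV)
    m=cv2.inRange(h,(105,150,60),(130,255,255))
    k,_,st,ce=cv2.connectedComponentsWithStats(m)
    print([(ce[i].round(1),st[i,4]) for i in range(1,k) if st[i,4]>100])
```

```text
[0.5401747  0.00865192 0.124     ] [ 0.53092016 -0.03923598  0.124     ] -0.010185419366347793 -0.00601085715415511 -0.0007851787464189394
[(array([342.6, 176.4]), np.int32(909)), (array([172.6, 213.4]), np.int32(277))]
[(array([342.1, 176.5]), np.int32(923)), (array([172.6, 213.4]), np.int32(276))]
```

Both levers lie level, the other objects haven't moved, and the arm is clear, so I'm handing in.

Run:
```python
from plant import env
print(env.sign_off()); print(env.read_state()['t'])
```

```text
the job is handed in; nothing more can be done
None
the job is handed in; nothing more can be done
```

I pressed both levers down in one stroke, with the fingers set about 45 mm apart, going in and out through the roof window. I then moved the arm clear and handed the job in at about 6.4 s.

- **Levers:** At the bottom of the stroke the fingertips were at z = 0.1235 m, against 0.124 m for fully down. The force rose to 24 N there with almost no further travel, so the levers were on their stops. In the top view afterwards, the pads had moved about 10 mm (left) and 6 mm (right) towards -x. They are level with each other to within 1 mm, which fits both levers being fully down. I could only judge this from the pictures and the force, as the interface gives no lever angles.
- **Hood:** I saw no contact in the pictures. The wrist force stayed under about 1.3 N in the readings away from the bottom of the stroke. Hood force is not reported directly.
- **Other objects:** The rack and bottle cap are within 0.5 pixel of where they started. The spare cassette looks unmoved in the before and after pictures, but I did not measure it.
- **Disagreement:** In the first pictures the line through the two pads was about 0.1 rad off the pump's direction. I put this down to the two levers starting at different angles, and the final picture, where the pads line up with the pump, agrees.

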